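# Right the toppled insulator stands

### The job

The two insulator stands for the high-voltage demonstration have been knocked over. Stand them both up on their feet: the tall one in the middle of the round steel plate and the short one in the middle of the square steel plate. Set them down rather than dropping them, and do not disturb or knock over the other things on the bench.

Things in the scene. Friction and masses are not known exactly. Their poses are not given: they have to be found in the camera images.
- tall_stand: the tall insulator stand, loose, 0.35-0.7 kg, 175 mm long, lying with its axis level 30 mm above the table. Origin: centre of the foot's underside; z runs from foot to head. Grey square metal foot 60 x 60 mm, z 0-50 mm (heavy: centre of mass at z about 35 mm); white ribbed round insulator 38 mm across, z 56-126 mm, good to pinch; steel rod 16 mm across ending in a disc 26 mm across
- short_stand: the short insulator stand, loose, 0.35-0.7 kg, 144 mm long, lying with its axis level 30 mm above the table. Origin: centre of the foot's underside; z runs from foot to head. Grey square metal foot 60 x 60 mm, z 0-50 mm (heavy: centre of mass at z about 35 mm); white ribbed round insulator 38 mm across, z 56-106 mm, good to pinch; steel ball 34 mm across at z = 127 mm
- square_plate: square dark steel plate, 130 x 130 mm, 6 mm thick, fixed flat on the table; origin at the centre of its underside, z up, sides along x and y
- round_plate: round dark steel plate, 140 mm across, 6 mm thick, fixed flat on the table; origin at the centre of its underside, z up
- beaker: clear glass beaker, 68 mm across, 90 mm tall, open top; upright at start, loose, to be left alone; origin at the centre of its underside
- mug: white mug, 76 mm across and 88 mm tall, its handle sticking out about 35 mm further at +y of its frame; upright at start, loose, to be left alone; origin at the centre of its underside
- bottle: amber bottle, 60 mm across, 150 mm tall; upright at start, loose, to be left alone; origin at the centre of its underside
- carton: flat closed cardboard carton, 80 x 120 x 40 mm (x, y, z); loose, to be left alone; origin at the centre of its underside
- weight: brass lab weight with a knob, 54 mm across, 72 mm tall; upright at start, loose, to be left alone; origin at the centre of its underside
- screwdriver: screwdriver lying flat along its x axis, about 200 mm long and 30 mm thick; loose, to be left alone; origin under its middle
- meter: hand multimeter lying flat, 85 x 160 x 35 mm (x, y, z); loose, to be left alone; origin at the centre of its underside
Mind the look-alikes: they are no part of the job. What is shaped like the tall_stand but pink or red is not meant.

How it is judged:
By the outcome, as a careful person would: the job done as asked, in the order asked, and still so for the second after the job is handed in, with the robot touching nothing.
It also fails if it takes over 72 s, if anything falls off the work surface, if the arm or the gripper's body presses on something with over 40 N, if the wrist force passes 120 N, or if a joint passes its speed limit or range.

### The arm

A 6-joint arm with a two-finger parallel gripper is mounted at the origin on the work surface. World frame = base frame: x ahead of the robot, y to its left, z up, the work surface at z = 0. Lengths are in m, angles in rad, forces in N, time in s.
With the tool pointing down it reaches from about 0.3 to 0.875 m from the base axis. Payload 6.4 kg.
Tool frame: the origin (TCP) lies between the finger pads; the fingertips stand 8 mm ahead of it and the grasp point (between the pads) lies 11 mm behind it (ctrl.finger_overhang is the distance from the TCP to the fingertips, in m); z points along the fingers, y is the line along which they close (so a half turn about z gives the same grasp; the last joint's range is limited). The gripper opens to 85 mm and grips with 20 to 120 N. Pads are 22 mm wide; open, the fingers measure 114 mm over their backs; the gripper's body (76 mm by 85 mm) begins 54 mm behind the grasp point. The pads swing forward as they close: fully open they stand 13 mm farther back than shut.
Start: joints at [0.901, 0.181, 1.607, -0, 1.354, -0.206], TCP at [0.257, 0.514, 0.239] pointing down, gripper open.
Joint ranges: [-2.99, 2.99], [-0.89, 2.07], [0.3, 2.58], [-1.14, 4.28], [0, 2.63], [-3.12, 3.12]. Speed limits (rad/s): [2.57, 2.57, 3.01, 3.14, 3.14, 3.14].

### API

Orientations are given as a unit quaternion [w, x, y, z].
In Python, from bench import ctrl, camera gives the robot as it stands.
- The arm moves only by the shell command python3 -m pendant 'ROWS' [OPENING]. ROWS is JSON, a list of rows, each a list of 6 numbers: the shift along the world's x, y, z normalised to -1 to 1, where 1 is 200 mm, then the turn, a rotation vector about the world's x, y, z normalised to -1 to 1, where 1 is pi/2 rad. In form: [[dx, dy, dz, rx, ry, rz], ...]. A call has exactly 10 rows; each row shifts and turns the commanded pose from where the row before left it; what a row does not reach is not made up. A row lasts 1/8 s, in which the tool goes at most 62.5 mm and 10.7 degrees, less where a joint would pass 70% of its speed; a pose out of reach is approached as far as the arm can. A call with a number of a shift or a turn outside -1 to 1 is refused whole. A call with a gripper value outside its range is refused whole. OPENING is the opening, from -1 (shut) to 1 (fully open), set as the call begins (- or left out, the last holds). The fingers move at their own pace and stop on an object; the grip force is fixed at half the most. Time passes only in rows, so rows that do not move let the fingers close, or fill a call up. It gives the time, the measured TCP pose, the force, the opening and the grip force at its end, in the units of the state.
- ctrl.get_obs(): the state, without advancing time (a new reading comes with each control period).
- camera(name): name is "side" or "top" or "wrist"; returns a dict with "color" (480x640x3 uint8, blue, green, red), "fx", "fy", "cx", "cy" (pixels), "distortion" ([k1, k2, p1, p2, k3] as OpenCV has them; the pictures are not rectified), "xyz" and "rotation" of the camera in the world; the wrist camera has in their place "hand_eye" (4x4, takes a point from camera to tool coordinates, whose origin is the TCP and whose axes are the flange's). Camera axes: x right, y down, z forward; pixel columns grow to the right and rows downward; lengths in m; the calibration is good to about 2 mm. A picture is of the moment at which its call begins: read the wrist's pose just before it. There is no depth.
- ctrl.hand_in(): hands the job in; it is judged then, once.
The state is a dict: "time_s": time; "q": joint angles; "dq": joint speeds; "joint_efforts": joint torques, N m; "eef_pos": TCP position; "eef_rot": TCP orientation; "wrist_force": force on the tool from outside, world axes, zero at the start; "torque": the same for the moment, N m; "opening": opening from 0.0 (shut) to 1.0 (fully open); "grasp_force": force on a finger pad.
Only numpy, scipy, OpenCV 4.12 (cv2) and the standard library are available. Lean on these libraries where they do the work, as an engineer would, in place of code of your own. Each camera call takes 0.05 s, during which the arm holds its last target. There are 200 camera calls.

## Working session

There is one attempt and no reset: what is moved stays moved. The work goes in short steps, Python scripts to look and compute and a shell command to move; the robot and the scene stay as the last step left them, time stands still between calls to the robot, and variables do not carry over. Pictures are saved under pics/ and viewed, at most 10 in all, crops included, and the job is handed in when it is done.

```bash
ls; mkdir -p pics; cat > h.py <<'E'
import numpy as np, cv2
from bench import ctrl, camera
from scipy.spatial.transform import Rotation as R
def rot(c):
    r=np.array(c["rotation"],float)
    return r if r.shape==(3,3) else R.from_quat(r,scalar_first=True).as_matrix()
def snap(n,f):
    o=ctrl.get_obs(); c=camera(n); cv2.imwrite(f,c["color"])
    if "hand_eye" in c:
        T=np.eye(4);T[:3,:3]=R.from_quat(o["eef_rot"],scalar_first=True).as_matrix();T[:3,3]=o["eef_pos"]
        T=T@np.array(c["hand_eye"]);c["xyz"]=T[:3,3];c["rotation"]=T[:3,:3]
    np.save(f+".npy",{k:v for k,v in c.items() if k!="color"},allow_pickle=True)
    return c
def load(f): return np.load(f+".npy",allow_pickle=True).item()
def K(c): return np.array([[c["fx"],0,c["cx"]],[0,c["fy"],c["cy"]],[0,0,1.]])
def px2w(c,uv,z):
    p=cv2.undistortPoints(np.array(uv,float).reshape(-1,1,2),K(c),np.array(c["distortion"],float)).reshape(-1,2)
    d=np.c_[p,np.ones(len(p))]@rot(c).T; o=np.array(c["xyz"])
    z=np.broadcast_to(z,len(p)); return o+d*((z-o[2])/d[:,2])[:,None]
def w2px(c,P):
    r=rot(c).T; return cv2.projectPoints(np.array(P,float).reshape(-1,3),cv2.Rodrigues(r)[0],-r@np.array(c["xyz"]),K(c),np.array(c["distortion"],float))[0].reshape(-1,2)
E
python3 - <<'E'
from h import *
for n in("top","side"):
    c=snap(n,f"pics/{n}0.png");print(n,c["xyz"],rot(c).round(3).tolist(),c["fx"])
o=ctrl.get_obs();print(o["eef_pos"],o["eef_rot"],o["time_s"],o["wrist_force"])
E
```

```text
pics
top [0.3248256  0.00933017 1.13395448] [[0.007, -0.981, 0.195], [-1.0, -0.003, 0.023], [-0.022, -0.195, -0.98]] 469.4989992824658
side [ 0.01212469 -1.33336919  0.99165303] [[0.926, -0.222, 0.304], [-0.376, -0.504, 0.777], [-0.019, -0.835, -0.551]] 580.4497364879832
[0.25689499 0.51387705 0.23846122] [-3.32584234e-04  2.29808402e-01  9.73235560e-01 -7.29332109e-04] 0.1 [-0.31418886 -0.08791257  1.05204021]
```

View pics/top0.png

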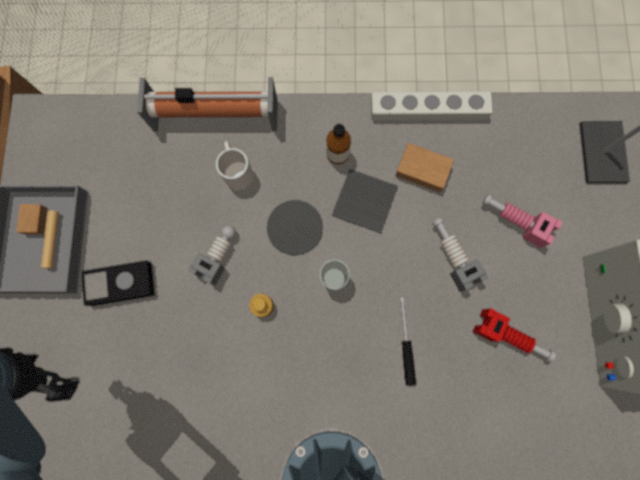

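View pics/side0.png

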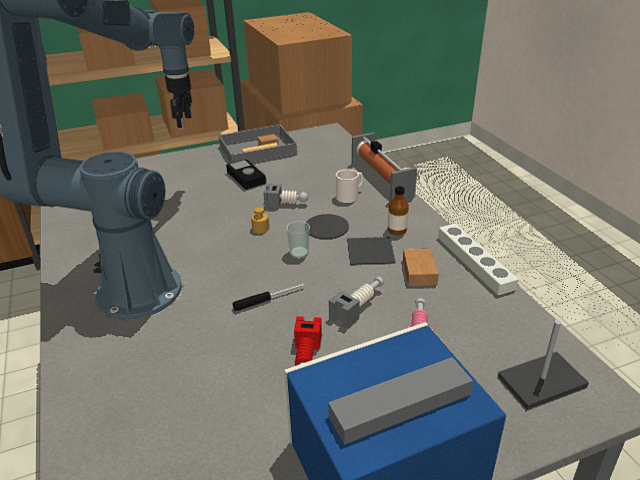

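Top view. Candidates: white/grey stand (460,258) is the tall one, with its head at (438,222) and foot at (470,275). The pink (525,220) and red (513,335) ones are look-alikes. The short stand with the ball is at (213,255). The round plate is at (295,228) and the square plate at (365,200). I'll check both choices in one enlarged crop.

```bash
python3 - <<'E'
from h import *
i=cv2.imread("pics/top0.png")
a=cv2.resize(i[205:305,180:250],None,fx=5.5,fy=5.5,interpolation=cv2.INTER_CUBIC)
b=cv2.resize(i[205:305,425:495],None,fx=5.5,fy=5.5,interpolation=cv2.INTER_CUBIC)
cv2.imwrite("pics/crop0.png",np.hstack([a,b]))
c=load("pics/top0.png")
print("plates",px2w(c,[[295,228],[365,200.5]],.006).round(3))
# plate blobs
g=i.max(2)
for (x,y) in((295,228),(365,200)):
    f=cv2.inRange(cv2.medianBlur(i,5),(30,30,30),(75,75,75));n,l,s,ce=cv2.connectedComponentsWithStats(f)
    k=l[y,x];print(k,s[k],ce[k],px2w(c,[ce[k]],.006).round(4)); 
    P=np.argwhere(l==k)[:,::-1].astype(float);W=px2w(c,P,.006)[:,:2];print(cv2.minAreaRect(W.astype(np.float32)))
print("others beaker(base) weight mug bottle carton meter",px2w(c,[[336,280],[261,308],[235,175],[340,155],[425,168],[118,283],[403,345]],.0).round(3))
E
```

```text
plates [[ 0.581  0.091  0.006]
 [ 0.652 -0.082  0.006]]
0 [     0      0    640    480 292057] [323.85477492 236.92611716] [[0.5592 0.0198 0.006 ]]
((0.6082697510719299, 0.05340683460235596), (1.7367870807647705, 1.222855567932129), 89.63213348388672)
0 [     0      0    640    480 292057] [323.85477492 236.92611716] [[0.5592 0.0198 0.006 ]]
((0.6082697510719299, 0.05340683460235596), (1.7367870807647705, 1.222855567932129), 89.63213348388672)
others beaker(base) weight mug bottle carton meter [[ 0.454 -0.01   0.   ]
 [ 0.386  0.17   0.   ]
 [ 0.721  0.247  0.   ]
 [ 0.774 -0.02   0.   ]
 [ 0.739 -0.235  0.   ]
 [ 0.444  0.522  0.   ]
 [ 0.302 -0.167  0.   ]]
```

View pics/crop0.png

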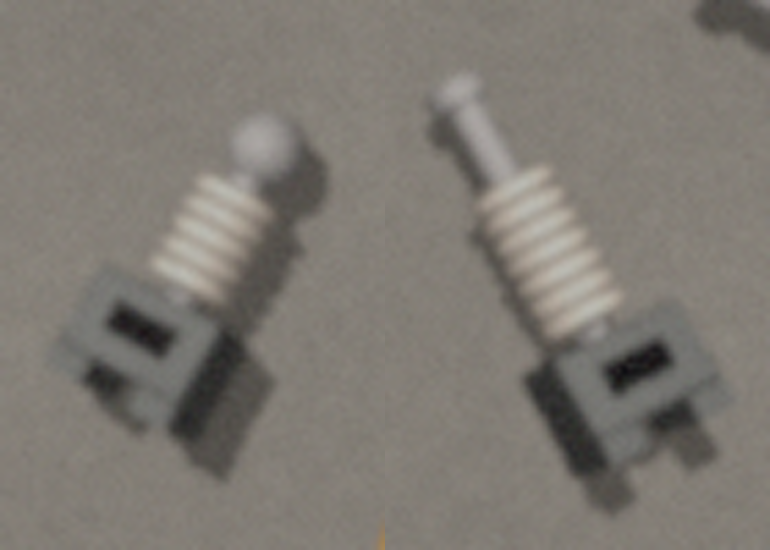

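```bash
python3 - <<'E'
from h import *
i=cv2.imread("pics/top0.png");c=load("pics/top0.png")
for n,p in dict(short=[[228.2,231.4],[218.7,248.6],[207,265]],tall=[[438.6,221.4],[448.6,239.5],[462.3,263.2]]).items():
    W=px2w(c,p,.03);d=W[0]-W[2];print(n,W.round(3).tolist(),"az",np.degrees(np.arctan2(d[1],d[0])).round(1))
f=cv2.inRange(cv2.GaussianBlur(i,(3,3),0),(0,0,0),(78,78,78))
for (x,y) in((295,228),(365,200)):
    m=np.zeros_like(f);m[y-45:y+45,x-48:x+45]=f[y-45:y+45,x-48:x+45]
    n,l,s,ce=cv2.connectedComponentsWithStats(m);k=l[y,x]
    P=np.argwhere(l==k)[:,::-1].astype(float);W=px2w(c,P,.006)[:,:2].astype(np.float32);print(i[y,x],s[k],cv2.minAreaRect(W),W.mean(0))
o=ctrl.get_obs();print(o["q"],o["eef_pos"],R.from_quat(o["eef_rot"],scalar_first=True).as_matrix().round(3).tolist())
E
python3 -m pendant '[[0.2,-0.31,0.15,0,0,0],[0.2,-0.31,0.15,0,0,0],[0.15,-0.31,0,0,0,0],[0.15,-0.31,0,0,0,0],[0.1,-0.31,0,0,0,0],[0,-0.31,0,0,0,0],[0,-0.31,0,0,0,0],[0,-0.31,0,0,0,0],[0,-0.31,0,0,0,0],[0,-0.31,0,0,0,0]]' 1
python3 -c "
from h import *
o=ctrl.get_obs();print(o['q'],o['eef_pos'],o['eef_rot'])"
```

```text
short [[0.567, 0.251, 0.03], [0.525, 0.272, 0.03], [0.485, 0.298, 0.03]] az -29.8
tall [[0.593, -0.256, 0.03], [0.549, -0.278, 0.03], [0.492, -0.307, 0.03]] az 26.8
[72 72 76] [ 269  202   52   53 1764] ((0.5805197358131409, 0.09152166545391083), (0.12532825767993927, 0.12799660861492157), 18.257118225097656) [0.5750955  0.09042825]
[68 72 70] [ 334  168   62   63 2329] ((0.6563305854797363, -0.07918519526720047), (0.12924392521381378, 0.13217785954475403), 70.10765838623047) [ 0.6528114  -0.08071389]
[ 9.00717632e-01  1.81486577e-01  1.60791187e+00 -1.70000227e-05
  1.35379729e+00 -2.06313246e-01] [0.25689499 0.51387705 0.23846122] [[-0.894, 0.447, -0.001], [0.447, 0.894, -0.001], [0.0, -0.002, -1.0]]
time_s: 1.35
eef_pos: [0.3931, -0.0668, 0.2863]
eef_rot: [0.0, 0.23, 0.973, 0.0]
wrist_force: [1.4, -0.4, -0.1]
opening: 1.001
grasp_force: 0.0
[-4.68514423e-01 -2.83413005e-01  1.95508815e+00  2.14020996e-04
  1.46936320e+00 -1.57553149e+00] [ 0.39308739 -0.06683947  0.28633929] [2.94384956e-04 2.29827493e-01 9.73231337e-01 3.85264719e-05]
```

```bash
python3 -m pendant '[[0.06,-0.11,0,0,0,-0.117],[0.06,-0.11,0,0,0,-0.117],[0.06,-0.11,0,0,0,-0.117],[0.06,-0.11,0,0,0,-0.117],[0.06,-0.11,0,0,0,-0.117],[0.06,-0.11,0,0,0,-0.117],[0.06,-0.11,0,0,0,-0.117],[0.06,-0.11,0,0,0,-0.117],[0.06,-0.11,0,0,0,-0.117],[0.06,-0.11,0,0,0,-0.117]]' 1
python3 -c "
from h import *
o=ctrl.get_obs();print(o['q'],o['eef_pos'],o['eef_rot'])"
python3 -m pendant '[[0,0,0,0,0,-0.117],[0,0,0,0,0,-0.117],[0,0,0,-0.045,0.089,0],[0,0,0,-0.045,0.089,0],[0,0,0,-0.045,0.089,0],[0,0,0,0,0,0],[0,0,0,0,0,0],[0,0,0,0,0,0],[0,0,0,0,0,0],[0,0,0,0,0,0]]' 1
python3 - <<'E'
from h import *
o=ctrl.get_obs();print(o['q'],o['eef_pos'],R.from_quat(o["eef_rot"],scalar_first=True).as_matrix().round(3).tolist(),o['time_s'])
snap("wrist","pics/w1.png")
E
```

```text
time_s: 2.6
eef_pos: [0.5138, -0.2856, 0.2857]
eef_rot: [-0.001, 0.914, 0.405, -0.0]
wrist_force: [0.8, 0.2, -0.4]
opening: 0.999
grasp_force: 0.0
[-7.09125497e-01  1.74740376e-01  1.51967241e+00  3.61363447e-05
  1.44828659e+00  2.78456832e-02] [ 0.51376087 -0.28557867  0.28574077] [-5.07241745e-04  9.14344275e-01  4.04937329e-01 -2.21890695e-04]
time_s: 3.85
eef_pos: [0.5133, -0.2855, 0.287]
eef_rot: [0.054, 0.946, 0.227, -0.226]
wrist_force: [-0.3, 0.1, 0.1]
opening: 1.004
grasp_force: 0.0
[-0.50957756  0.39227354  1.31358649 -0.38782693  1.70113596  0.5908029 ] [ 0.51332811 -0.28545022  0.28698566] [[0.795, 0.454, -0.403], [0.405, -0.891, -0.204], [-0.452, -0.001, -0.892]] 3.85
```

View pics/w1.png

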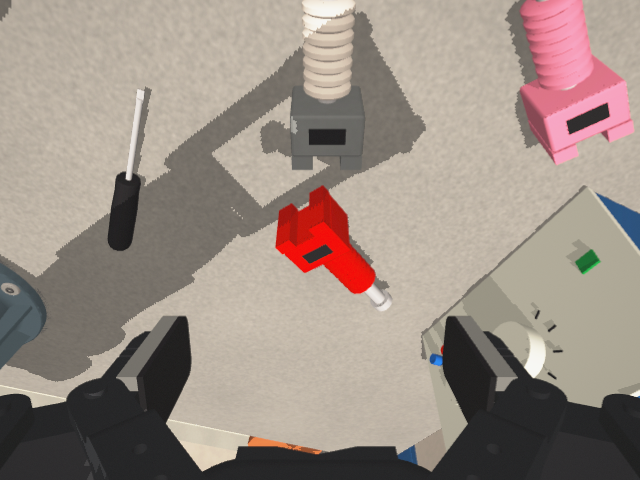

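```bash
cat > kin.py <<'E'
from h import *
from scipy.optimize import least_squares
D=[([.9007176,.1814866,1.6079119,0,1.3537973,-.2063132],[.25689,.51388,.23846]),
([-.4685144,-.283413,1.955088,.000214,1.469363,-1.575531],[.393087,-.066839,.286339]),
([-.7091255,.17474,1.519672,0,1.448287,.0278457],[.513761,-.285579,.285741]),
([-.50957756,.39227354,1.31358649,-.38782693,1.70113596,.5908029],[.51332811,-.28545022,.28698566])]
Rz=lambda a:R.from_euler('z',a).as_matrix(); Ry=lambda a:R.from_euler('y',a).as_matrix()
def fk(q,p):
    h,b,L1,e2,L2,d=p
    A=Rz(q[0]);P=A@[0,b,h];A=A@Ry(q[1]);P=P+A@[0,0,L1];A=A@Ry(q[2]);P=P+A@[e2,0,L2];A=A@Rz(q[3])@Ry(q[4]);P=P+A@[0,0,d]
    return P,A@Rz(q[5])@Rz(np.pi/2)
def res(p): return np.concatenate([fk(q,p)[0]-x for q,x in D]+[0.01*(p-p0)])
p0=np.array([.35,.1176,.45,0,.45,.2])
par=least_squares(res,p0).x
lo=np.array([-2.99,-.89,.3,-1.14,0,-3.12]);hi=np.array([2.99,2.07,2.58,4.28,2.63,3.12])
def ik(pos,Rm,q0):
    f=lambda q:np.r_[fk(q,par)[0]-pos,.3*(R.from_matrix(fk(q,par)[1].T@Rm).as_rotvec())]
    s=least_squares(f,np.clip(q0,lo+1e-3,hi-1e-3),bounds=(lo,hi));return s.x,np.abs(s.fun).max()
E
python3 - <<'E'
from kin import *
print(par.round(4)); print([np.round(fk(q,par)[0]-x,4).tolist() for q,x in D]); print(fk(D[3][0],par)[1].round(3).tolist())
c=load("pics/w1.png")
print(px2w(c,[[328.5,5],[328,80],[327,97]],.03).round(4))
print("foot top px corners",px2w(c,[[293,88],[364,90],[363,155],[291,154]],.06).round(4))
# tall model guess overlay
for n,(a,f) in dict(tall=(26.8,None)).items():
    s=np.array([np.cos(np.radians(a)),np.sin(np.radians(a)),0]);O=np.array([.5205,-.2925,.03])-.091*s
    l=np.array([-s[1],s[0],0])
    print(O,w2px(c,[O+s*.05+k*.03*l+[0,0,.03] for k in(1,-1)]+[O+s*.056,O+.1*s]).round(1))
# final-pose feasibility: tool dir azimuth phi, elevation -el
for name,xy,zg in (("tall",(.5805,.0915),.097),("short",(.654,-.08),.087)):
  for el in (0,15,30,45,60):
    row=[]
    for phi in range(-180,180,30):
      a,e=np.radians(phi),np.radians(el);z=np.array([np.cos(a)*np.cos(e),np.sin(a)*np.cos(e),-np.sin(e)])
      x0=np.array([-z[2]*np.cos(a),-z[2]*np.sin(a),np.hypot(z[0],z[1])]) # up-ish = -? 
      best=9
      for sg in(1,-1):
        x=x0*sg;Rm=np.c_[x,np.cross(z,x),z];pos=np.array([*xy,zg])+.011*z
        for q0 in ([0,.4,1.5,0,1.5,0],[0,.4,1.5,3,1,0],[0,.4,1.5,1.5,1,0],[0,.4,1.5,-1,1,0]):
          best=min(best,ik(pos,Rm,q0)[1])
      row.append("%4.0f"%(best*1000))
    print(name,el,*row)
E
```

```text
[0.3124 0.1178 0.4381 0.0845 0.5144 0.3108]
[[0.0, 0.0, 0.0], [-0.0, -0.0, 0.0], [-0.0, 0.0, 0.0], [-0.0, 0.0, -0.0]]
[[0.795, 0.454, -0.403], [0.405, -0.891, -0.204], [-0.452, -0.001, -0.892]]
[[ 0.5491 -0.2767  0.03  ]
 [ 0.5002 -0.3023  0.03  ]
 [ 0.4871 -0.3084  0.03  ]]
foot top px corners [[ 0.4937 -0.2754  0.06  ]
 [ 0.5167 -0.3237  0.06  ]
 [ 0.4678 -0.3525  0.06  ]
 [ 0.441  -0.298   0.06  ]]
[ 0.43927469 -0.33352986  0.03      ] [[290.7 118.4]
 [366.5 118.8]
 [328.1  94.7]
 [329.4  39.3]]
tall 0   22    0    0   30   77    0    0    0    0    0    0    0
tall 15    0    0    0    0   61    0    0    0    0    0    0    0
tall 30    0    0    0    0   22    9    0    0    0    0    0    0
tall 45    0    0    0    0    0   14    0    0    0    0    0    0
tall 60    0    0    0    0    0    0    0    0    0    0    0    0
short 0   43    3   23   80   13    0    0    0    0    0    0   38
short 15   14    0    0   33   35    0    0    0    0    0    0    3
short 30    0    0    0    0   54    0    0    0    0    0    0    0
short 45    0    0    0    0    0   12    0    0    0    0    0    0
short 60    0    0    0    0    0    0    0    0    0    0    0    0
```

```bash
cat > ov.py <<'E'
from h import *
def wire(img,c,O,az,zs,sc=1,off=(0,0),up=None):
    a=np.radians(az);s=np.array([np.cos(a),np.sin(a),0]);l=np.array([-s[1],s[0],0]);u=np.array([0,0,1.])
    if up is not None: s,u=u,s
    O=np.array(O,float)
    def line(A,B,col): 
        p=(w2px(c,[A,B])-off)*sc; cv2.line(img,*[tuple(int(v) for v in r) for r in p.round()],col,1,cv2.LINE_AA)
    for z in(0,.05):
        q=[O+s*z+i*.03*l+j*.03*u for i,j in((1,1),(1,-1),(-1,-1),(-1,1))]
        for k in range(4): line(q[k],q[(k+1)%4],(0,255,255) if z else (0,255,0))
    for i,j in((1,1),(-1,1)): line(O+i*.03*l+j*.03*u,O+s*.05+i*.03*l+j*.03*u,(0,255,255))
    line(O,O+s*zs[2],(255,0,0))
    for z in zs[:2]: line(O+s*z+.019*l,O+s*z-.019*l,(255,0,255))
    return img
E
python3 - <<'E'
from ov import *
out=[]
ct=load("pics/top0.png");cw=load("pics/w1.png");print(cw["xyz"])
O=[.4393,-.3335,.03]
for f,c,x,y,w,sc,h in(("top0",ct,425,205,70,5.5,100),("w1",cw,240,0,180,2.2,250)):
    i=cv2.resize(cv2.imread(f"pics/{f}.png")[y:y+h,x:x+w],None,fx=sc,fy=sc,interpolation=cv2.INTER_CUBIC)
    out.append(wire(i,c,O,26.8,(.056,.126,.175),sc,(x,y)))
cv2.imwrite("pics/ov1.png",np.hstack(out))
E
```

```text
[ 0.625318   -0.22859026  0.37524486]
```

View pics/ov1.png

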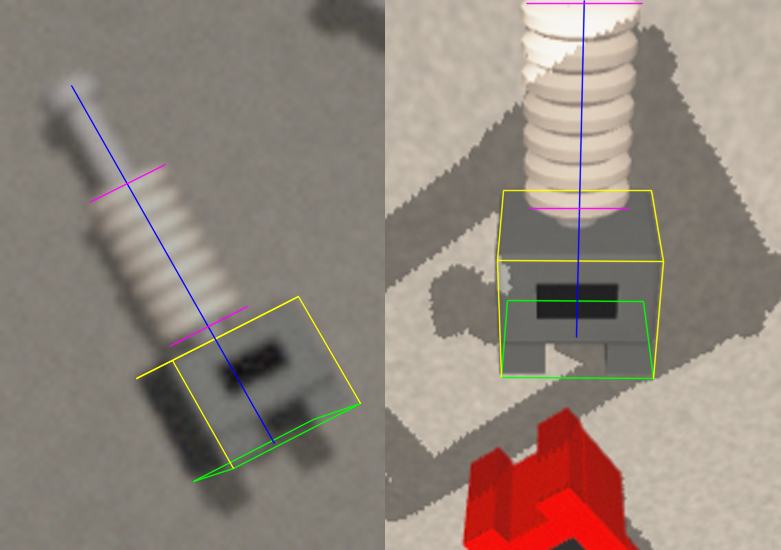

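```bash
cat > plan.py <<'E'
from kin import *
def tool(az_s,tilt,flip):
    # stand axis az_s (deg), tilt of tool z from down towards -s (deg; negative = towards +s); y = flip*left-of-s
    a=np.radians(az_s);s=np.array([np.cos(a),np.sin(a),0]);l=np.array([-s[1],s[0],0])
    t=np.radians(tilt);z=-s*np.sin(t)-np.array([0,0,1])*np.cos(t);y=flip*l
    return np.c_[np.cross(y,z),y,z]
def sim(path,q):
    Q=[]
    for g,az,ti,fl in path:
        Rm=tool(az,ti,fl);q2,e=ik(np.array(g)+.011*Rm[:,2],Rm,q)
        if e>2e-3: return None,len(Q)
        Q.append(q2);q=q2
    return np.array(Q),0
def seg(a,b,n): return [tuple(np.array(a[0])+(np.array(b[0])-a[0])*t) and (np.array(a[0])+(np.array(b[0])-a[0])*t,a[1]+(b[1]-a[1])*t,a[2]+(b[2]-a[2])*t,a[3]) for t in np.linspace(0,1,n+1)[1:]]
def poly(ks,n=12):
    P=[ks[0]]
    for a,b in zip(ks,ks[1:]): P+=seg(a,b,n)
    return P
def search(az,flip,ti,G,P,zf,q0,phis):
  for phi in phis:
    ks=[(G,az,ti,flip),((G[0],G[1],.24),az,ti,flip),((G[0],G[1],.26),phi,ti,flip),((P[0],P[1],.26),phi,ti-90,flip),((P[0],P[1],zf),phi,ti-90,flip)]
    Q,n=sim(poly(ks),q0)
    if Q is None: print(phi,"fail",n)
    else: print(phi,"q5min %.2f maxstep %.2f"%(Q[:,4].min(),np.abs(np.diff(Q,axis=0)).max()),"margin",np.minimum(Q-lo,hi-Q).min(0).round(2),"end",Q[-1].round(2))
E
python3 - <<'E'
from plan import *
q=[-.50957756,.39227354,1.31358649,-.38782693,1.70113596,.5908029]
print((tool(26.8,27,-1)).round(3).tolist())
search(26.8,-1,27,(.5205,-.2925,.03),(.5805,.0915),.098,q,range(-130,200,20))
E
```

```text
[[0.795, 0.451, -0.405], [0.402, -0.893, -0.205], [-0.454, -0.0, -0.891]]
-130 fail 27
-110 fail 29
-90 fail 31
-70 fail 33
-50 fail 34
-30 fail 35
-10 fail 36
10 q5min 0.37 maxstep 0.57 margin [2.43 0.63 0.21 0.74 0.37 1.85] end [-0.24  0.31  2.35  2.54  0.67 -1.27]
30 q5min 0.84 maxstep 0.25 margin [2.44 0.73 0.29 0.74 0.84 2.11] end [-0.46  0.35  2.27  1.84  0.88 -1.01]
50 q5min 1.11 maxstep 0.17 margin [2.4  0.89 0.46 0.68 1.02 2.22] end [-0.55  0.45  2.1   1.41  1.11 -0.9 ]
70 q5min 1.28 maxstep 0.14 margin [2.41 1.02 0.69 0.65 1.02 2.26] end [-0.55  0.57  1.88  1.12  1.33 -0.86]
90 q5min 1.10 maxstep 0.14 margin [2.45 1.02 0.87 0.65 0.9  2.24] end [-0.49  0.69  1.64  0.91  1.56 -0.88]
110 q5min 0.94 maxstep 0.16 margin [2.42 0.93 0.77 0.65 0.67 2.19] end [-0.4   0.82  1.4   0.73  1.79 -0.93]
130 q5min 0.83 maxstep 0.24 margin [2.33 0.86 0.7  0.65 0.46 1.82] end [-0.3   0.94  1.17  0.55  1.99 -1.04]
150 q5min 0.82 maxstep 0.30 margin [2.22 0.83 0.67 0.65 0.27 1.23] end [-0.2   1.04  0.98  0.35  2.17 -1.21]
170 q5min 0.81 maxstep 0.36 margin [2.13 0.84 0.55 0.65 0.16 0.7 ] end [-0.09  1.11  0.85  0.1   2.28 -1.46]
190 q5min 0.81 maxstep 0.41 margin [2.07 0.84 0.5  0.65 0.15 0.28] end [ 0.02  1.13  0.8  -0.18  2.29 -1.76]
```

```bash
python3 -m pendant '[[0.013,-0.047,-0.25,0,0,0],[0,0,-0.25,0,0,0],[0,0,-0.25,0,0,0],[0,0,-0.25,0,0,0],[0,0,-0.15,0,0,0],[0,0,-0.1,0,0,0],[0,0,-0.05,0,0,0],[0,0,-0.034,0,0,0],[0,0,0,0,0,0],[0,0,0,0,0,0]]' 1
python3 -m pendant '[[0,0,0,0,0,0],[0,0,0,0,0,0],[0,0,0,0,0,0],[0,0,0,0,0,0],[0,0,0,0,0,0],[0,0,0,0,0,0],[0,0,0,0,0,0],[0,0,0.04,0,0,0],[0,0,0.08,0,0,0],[0,0,0.12,0,0,0]]' -1
```

```text
time_s: 5.15
eef_pos: [0.5169, -0.2948, 0.0206]
eef_rot: [0.054, 0.946, 0.227, -0.226]
wrist_force: [0.3, 0.0, 0.4]
opening: 1.0
grasp_force: 0.0
time_s: 6.4
eef_pos: [0.5156, -0.2941, 0.0679]
eef_rot: [0.053, 0.945, 0.228, -0.227]
wrist_force: [0.7, 0.2, -4.0]
opening: 0.426
grasp_force: 60.4
```

```bash
python3 -m pendant '[[0,0,0.15,0,0,0],[0,0,0.2,0,0,0],[0,0,0.2,0,0,0.06],[0,0,0.2,0,0,0.06],[0,0,0.15,0,0,0.06],[0,0,0,0,0,0.06],[0,0,0,0,0,0.06],[0,0,0,0,0,0.06],[0,0,0,0,0,0.06],[0,0,0,0,0,0.06]]' -1
python3 - <<'E'
from h import *
o=ctrl.get_obs();print(o['q'].round(2) if hasattr(o['q'],'round') else o['q'],R.from_quat(o["eef_rot"],scalar_first=True).as_matrix().round(3).tolist())
snap("wrist","pics/w2.png")
E
```

```text
time_s: 7.65
eef_pos: [0.5157, -0.294, 0.2489]
eef_rot: [0.133, 0.795, 0.561, -0.191]
wrist_force: [-0.1, 0.5, -5.7]
opening: 0.424
grasp_force: 60.8
[-0.48  0.23  1.6  -0.49  1.28 -0.  ] [[0.299, 0.942, -0.153], [0.84, -0.336, -0.426], [-0.453, -0.002, -0.892]]
```

View pics/w2.png

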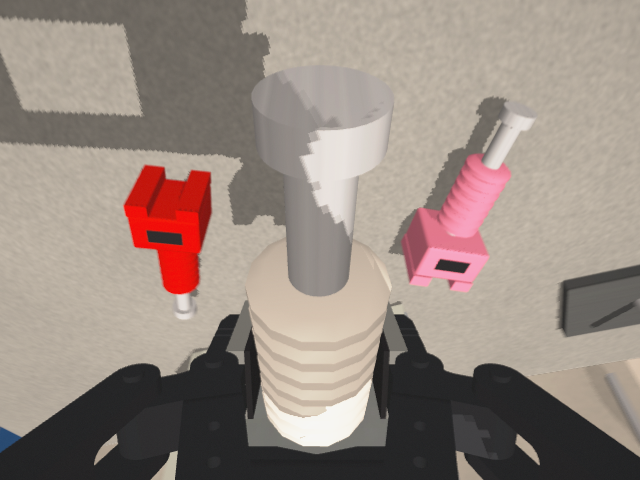

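```bash
python3 - <<'E'
from h import *
c=load("pics/w2.png");o=ctrl.get_obs()
Rm=R.from_quat(o["eef_rot"],scalar_first=True).as_matrix();g=np.array(o["eef_pos"])-.011*Rm[:,2]
y=Rm[:,1]
s0=np.cross(y,[0,0,1.]);s0*= -1 if s0@[.34,.94,0]<0 else 1
print(s0, [np.degrees(np.arctan2(*s0[1::-1]))])
ax=np.cross(s0,[0,0,1.])
for th in(0,20,40,50,60,70,80):
    s=R.from_rotvec(ax*np.radians(th)).apply(s0);print(th,w2px(c,[g+.082*s,g+.035*s]).round(0).tolist())
E
```

```text
[ 0.33217174  0.94321671 -0.        ] [np.float64(70.59931356609337)]
0 [[313.0, 108.0], [315.0, 273.0]]
20 [[312.0, 222.0], [314.0, 314.0]]
40 [[311.0, 422.0], [314.0, 364.0]]
50 [[311.0, 529.0], [314.0, 389.0]]
60 [[312.0, 620.0], [314.0, 412.0]]
70 [[312.0, 683.0], [314.0, 433.0]]
80 [[313.0, 717.0], [315.0, 448.0]]
```

```bash
python3 -m pendant '[[0.034,0.197,0.0075,0.1037,-0.0365,0],[0.034,0.197,0.0075,0.1037,-0.0365,0],[0.034,0.197,0.0075,0.1037,-0.0365,0],[0.034,0.197,0.0075,0.1037,-0.0365,0],[0.034,0.197,0.0075,0.1037,-0.0365,0],[0.034,0.197,0.0075,0.1037,-0.0365,0],[0.034,0.197,0.0075,0.1037,-0.0365,0],[0.034,0.197,0.0075,0.1037,-0.0365,0],[0.034,0.197,0.0075,0.1037,-0.0365,0],[0.034,0.197,0.0075,0.0094,-0.0033,0]]' -1
python3 -m pendant '[[0,0,0,0,0,0],[0,0,0,0,0,0],[0,0,0,0,0,0],[0,0,0,0,0,0],[0,0,0,0,0,0],[0,0,0,0,0,0],[0,0,0,0,0,0],[0,0,0,0,0,0],[0,0,0,0,0,0],[0,0,0,0,0,0]]' -1
python3 - <<'E'
from ov import *
o=ctrl.get_obs();Rm=R.from_quat(o["eef_rot"],scalar_first=True).as_matrix();print(o['q'],Rm.round(3).tolist())
g=np.array(o["eef_pos"])-.011*Rm[:,2];print(g)
a=snap("top","pics/t3.png");b=snap("side","pics/s3.png")
O=g-[0,0,.091]
out=[]
for f,c,x,y,w,h in(("t3",a,220,130,190,150),("s3",b,270,80,190,150)):
    i=cv2.resize(cv2.imread(f"pics/{f}.png")[y:y+h,x:x+w],None,fx=2.1,fy=2.1,interpolation=cv2.INTER_CUBIC)
    n=i.copy();wire(n,c,O,70.6,(.056,.126,.175),2.1,(x,y),up=1);out.append(np.vstack([i,n]) if 0 else n)
cv2.imwrite("pics/ov3.png",np.hstack(out))
E
```

```text
time_s: 8.95
eef_pos: [0.5833, 0.0993, 0.2609]
eef_rot: [-0.306, 0.697, 0.491, 0.424]
wrist_force: [1.0, 0.0, -4.7]
opening: 0.424
grasp_force: 61.1
time_s: 10.2
eef_pos: [0.5842, 0.0996, 0.2626]
eef_rot: [-0.305, 0.696, 0.492, 0.425]
wrist_force: [-0.5, -0.2, -5.0]
opening: 0.428
grasp_force: 61.6
[-0.54624832  0.24487989  1.85852907  1.06140587  1.50271087 -0.55892964] [[0.155, 0.944, 0.291], [0.426, -0.33, 0.842], [0.891, -0.006, -0.454]]
[0.58101943 0.09033297 0.26755838]
```

View pics/ov3.png

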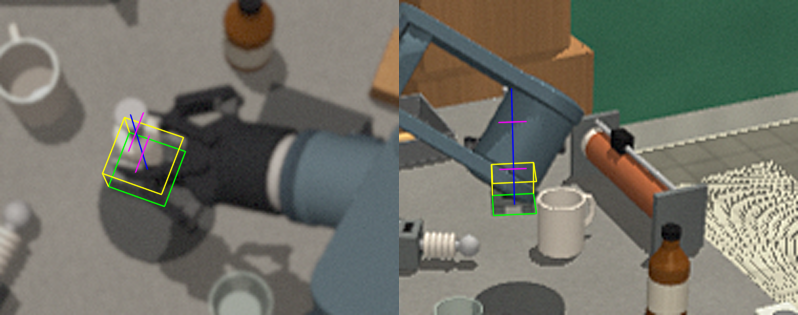

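```bash
python3 - <<'E'
from ov import *
o=[]
for f,x,y,w,h in(("t3",260,165,60,75),("s3",495-0,110,60,75)):
    if f=="s3": x,y=490-0,0
    if f=="s3": x,y=300,110
    o.append(cv2.resize(cv2.imread(f"pics/{f}.png")[y:y+h,x:x+w],None,fx=6.5,fy=6.5,interpolation=cv2.INTER_CUBIC))
cv2.imwrite("pics/z3.png",np.hstack(o))
g=np.array([.581,.0903,.2676])
for f in("t3","s3"):
    c=load(f"pics/{f}.png"); off=(260,165) if f=="t3" else (300,110)
    print(f,((w2px(c,[g+[0,0,.084],g+[0,0,.035],g+[.03*.33,.03*.94,-.041]])-off)*6.5).round(0).tolist(), 'foot bottom corners',((w2px(c,[g-[0,0,.091]+R.from_euler('z',70.6+45+k*90,degrees=True).apply([.0424,0,0]) for k in range(4)])-off)*6.5).round(0).tolist())
E
```

```text
t3 [[142.0, 125.0], [159.0, 179.0], [91.0, 221.0]] foot bottom corners [[75.0, 349.0], [248.0, 409.0], [312.0, 240.0], [140.0, 181.0]]
s3 [[153.0, 77.0], [155.0, 182.0], [154.0, 309.0]] foot bottom corners [[92.0, 409.0], [96.0, 470.0], [229.0, 465.0], [221.0, 404.0]]
```

View pics/z3.png

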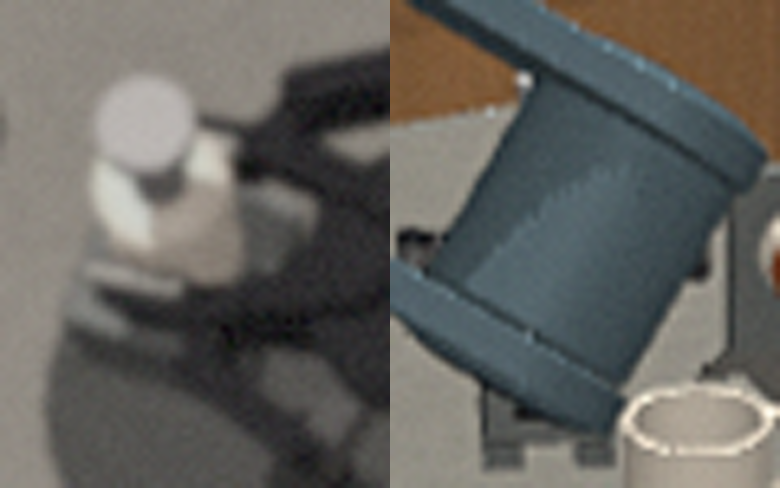

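```bash
python3 -m pendant '[[0,0,-0.1,0,0,0],[0,0,-0.15,0,0,0],[0,0,-0.15,0,0,0],[0,0,-0.15,0,0,0],[0,0,-0.12,0,0,0],[0,0,-0.08,0,0,0],[0,0,-0.05,0,0,0],[0,0,-0.025,0,0,0],[0,0,-0.01,0,0,0],[0,0,0,0,0,0]]' -1
python3 -m pendant '[[0,0,-0.005,0,0,0],[0,0,-0.003,0,0,0],[0,0,-0.002,0,0,0],[0,0,-0.001,0,0,0],[0,0,-0.001,0,0,0],[0,0,-0.001,0,0,0],[0,0,0,0,0,0],[0,0,0,0,0,0],[0,0,0,0,0,0],[0,0,0,0,0,0]]' -1
```

```text
time_s: 11.55
eef_pos: [0.5845, 0.0994, 0.096]
eef_rot: [-0.304, 0.696, 0.492, 0.425]
wrist_force: [-1.2, -0.0, -4.5]
opening: 0.429
grasp_force: 61.5
time_s: 12.8
eef_pos: [0.5843, 0.0995, 0.093]
eef_rot: [-0.305, 0.696, 0.492, 0.425]
wrist_force: [-0.9, -0.2, -4.0]
opening: 0.427
grasp_force: 61.5
```

```bash
python3 -m pendant '[[0,0,-0.002,0,0,0],[0,0,-0.002,0,0,0],[0,0,-0.002,0,0,0],[0,0,0,0,0,0],[0,0,0,0,0,0],[0,0,0,0,0,0],[0,0,0,0,0,0],[0,0,0,0,0,0],[0,0,0,0,0,0],[0,0,0,0,0,0]]' -1
```

```text
time_s: 14.05
eef_pos: [0.5842, 0.0996, 0.0918]
eef_rot: [-0.305, 0.696, 0.492, 0.425]
wrist_force: [-0.4, 0.2, -5.9]
opening: 0.425
grasp_force: 61.5
```

```bash
python3 -m pendant '[[0,0,-0.002,0,0,0],[0,0,-0.002,0,0,0],[0,0,-0.002,0,0,0],[0,0,-0.002,0,0,0],[0,0,0,0,0,0],[0,0,0,0,0,0],[0,0,0,0,0,0],[0,0,0,0,0,0],[0,0,0,0,0,0],[0,0,0,0,0,0]]' -1
```

```text
time_s: 15.3
eef_pos: [0.5842, 0.0996, 0.0903]
eef_rot: [-0.305, 0.696, 0.492, 0.425]
wrist_force: [-2.0, -0.5, -1.4]
opening: 0.427
grasp_force: 61.7
```

```bash
python3 -m pendant '[[0,0,-0.002,0,0,0],[0,0,-0.002,0,0,0],[0,0,0,0,0,0],[0,0,0,0,0,0],[0,0,0,0,0,0],[0,0,0,0,0,0],[0,0,0,0,0,0],[0,0,0,0,0,0],[0,0,0,0,0,0],[0,0,0,0,0,0]]' -1
```

```text
time_s: 16.55
eef_pos: [0.5843, 0.0997, 0.0903]
eef_rot: [-0.305, 0.696, 0.492, 0.425]
wrist_force: [-4.3, -1.1, 5.5]
opening: 0.431
grasp_force: 62.3
```

```bash
python3 -m pendant '[[0,0,0,0,0,0],[0,0,0,0,0,0],[0,0,0,0,0,0],[0,0,0,0,0,0],[0,0,0,0,0,0],[-0.015,-0.042,0.023,0,0,0],[-0.03,-0.084,0.046,0,0,0],[-0.036,-0.105,0.057,0,0,0],[-0.036,-0.105,0.06,0,0,0],[-0.036,-0.105,0.1,0,0,0]]' 1
python3 - <<'E'
from plan import *
o=ctrl.get_obs();q=np.array(o['q']);print(q.round(2))
a=snap("top","pics/t4.png")
# short: ball (.567,.251), az -29.8
for az,fl in((-29.8,1),(-29.8,-1)):
  s=np.array([np.cos(np.radians(az)),np.sin(np.radians(az))]);O=np.array([.567,.251])-.127*s;G=(*(O+.081*s),.03);print(O,G,fl)
  Rm=tool(az,27,fl);qq,e=ik(np.array([G[0],G[1],.2])+.011*Rm[:,2],Rm,[.3,.2,1.6,0,1.4,0]);print(qq.round(2),e)
  search(az,fl,27,G,(.654,-.08),.087,qq,range(-130,130,20))
E
```

```text
time_s: 17.8
eef_pos: [0.5529, 0.0095, 0.1473]
eef_rot: [-0.305, 0.697, 0.492, 0.425]
wrist_force: [1.1, -0.3, 1.0]
opening: 1.002
grasp_force: 0.0
[-0.73  0.47  1.86  0.97  1.51 -0.83]
[0.45679379 0.31411569] (np.float64(0.5270827891450293), np.float64(0.27386080220726755), 0.03) 1
[ 0.13  0.48  1.4   0.28  1.65 -0.95] 3.195321784943417e-11
-130 q5min 0.97 maxstep 0.18 margin [2.86 0.86 0.59 0.26 0.57 2.1 ] end [ 0.01  1.1   0.89 -0.81  1.92  0.74]
-110 q5min 1.14 maxstep 0.14 margin [2.86 0.93 0.77 0.16 0.86 2.1 ] end [ 0.07  0.96  1.15 -0.95  1.65  0.67]
-90 q5min 1.31 maxstep 0.14 margin [2.86 1.03 0.87 0.01 0.92 2.1 ] end [ 0.1   0.82  1.42 -1.13  1.36  0.65]
-70 fail 36
-50 fail 35
-30 fail 35
-10 fail 36
10 fail 35
30 fail 34
50 fail 33
70 fail 31
90 fail 29
110 fail 26
[0.45679379 0.31411569] (np.float64(0.5270827891450293), np.float64(0.27386080220726755), 0.03) -1
[0.13 0.48 1.4  0.28 1.65 2.19] 7.148464212730233e-10
-130 fail 20
-110 fail 22
-90 fail 26
-70 fail 33
-50 fail 35
-30 fail 35
-10 q5min 0.16 maxstep 1.27 margin [2.6  0.8  0.38 1.07 0.16 0.91] end [-0.39  0.44  2.17  2.79  0.59 -1.37]
10 q5min 0.59 maxstep 0.38 margin [2.39 0.81 0.43 1.14 0.59 0.91] end [-0.6   0.46  2.13  2.02  0.77 -1.01]
30 q5min 0.91 maxstep 0.24 margin [2.27 0.88 0.58 1.05 0.75 0.91] end [-0.72  0.54  1.97  1.53  1.01 -0.85]
50 q5min 1.15 maxstep 0.18 margin [2.24 0.96 0.77 0.92 0.75 0.91] end [-0.75  0.65  1.76  1.21  1.26 -0.79]
70 q5min 1.30 maxstep 0.16 margin [2.28 1.04 0.89 0.81 0.76 0.91] end [-0.71  0.78  1.5   0.99  1.51 -0.78]
90 q5min 1.37 maxstep 0.15 margin [2.34 1.09 0.89 0.73 0.7  0.91] end [-0.65  0.92  1.23  0.81  1.77 -0.83]
110 q5min 1.36 maxstep 0.17 margin [2.43 1.01 0.67 0.67 0.45 0.91] end [-0.56  1.06  0.97  0.65  2.02 -0.92]
```

View pics/t4.png

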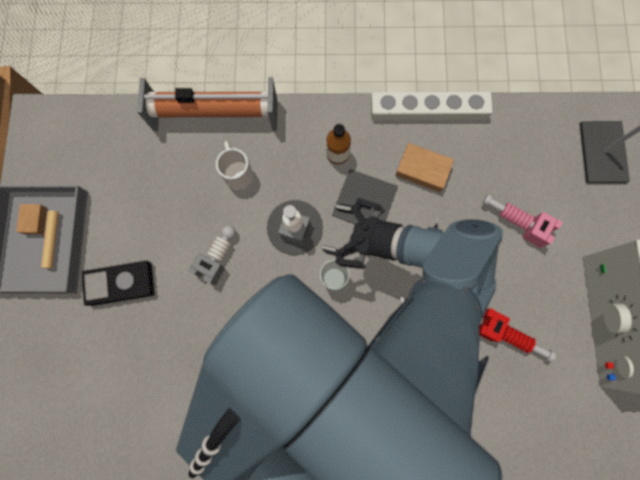

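```bash
python3 - <<'E'
from plan import *
q=np.array(ctrl.get_obs()['q'])
A=((.55,0,.152),70.6,-63,-1)
ks=[A,((.55,0,.31),70.6,-43,-1),((.527,.274,.31),70.6,27,-1),((.527,.274,.23),-29.8,27,-1),((.527,.274,.03),-29.8,27,-1),((.527,.274,.36),-29.8,27,-1),((.527,.274,.36),70.2,27,-1),((.654,-.08,.36),70.2,-63,-1),((.654,-.08,.087),70.2,-63,-1)]
Q,n=sim(poly(ks),q);print(n)
if Q is not None: print(np.minimum(Q-lo,hi-Q).min(0).round(2),np.abs(np.diff(Q,axis=0)).max(0).round(2),Q[::12].round(2))
E
python3 -m pendant '[[0,0,0.3,0,0,0],[0,0,0.3,-0.1037,0.0365,0],[0,0,0.2,-0.1037,0.0365,0],[-0.021,0.19,0,-0.1037,0.0365,0],[-0.021,0.19,0,-0.1037,0.0365,0],[-0.021,0.19,0,-0.1037,0.0365,0],[-0.021,0.19,0,-0.1037,0.0365,0],[-0.021,0.19,0,-0.1037,0.0365,0],[-0.021,0.19,0,-0.1037,0.0365,0],[-0.021,0.19,0,-0.1037,0.0365,0]]' 1
```

```text
0
[2.26 0.88 0.71 0.8  0.57 0.84] [0.12 0.09 0.09 0.13 0.11 0.13] [[-0.73  0.47  1.86  0.97  1.5  -0.83]
 [-0.61  0.08  1.77  0.72  1.55 -0.38]
 [ 0.44  0.44  1.23 -0.34  1.81  0.76]
 [ 0.13  0.45  1.37  0.28  1.7   2.21]
 [ 0.13  0.7   1.45  0.29  1.39  2.12]
 [ 0.13  0.36  1.23  0.3   1.92  2.28]
 [ 0.44  0.41  1.16 -0.34  1.9   0.73]
 [-0.71  0.4   1.44  1.01  1.76 -0.42]
 [-0.71  0.78  1.5   0.98  1.52 -0.78]]
time_s: 19.1
eef_pos: [0.5244, 0.278, 0.3084]
eef_rot: [0.131, 0.797, 0.56, -0.186]
wrist_force: [2.0, -1.1, -0.1]
opening: 1.003
grasp_force: 0.0
```

Now yaw −100.4° (1.115 units) and descend a little, then look.

```bash
python3 -m pendant '[[0,0,-0.05,0,0,-0.117],[0,0,-0.05,0,0,-0.117],[0,0,-0.05,0,0,-0.117],[0,0,-0.05,0,0,-0.117],[0,0,0,0,0,-0.117],[0,0,0,0,0,-0.117],[0,0,0,0,0,-0.117],[0,0,0,0,0,-0.117],[0,0,0,0,0,-0.117],[0,0,0,0,0,-0.062]]' 1
python3 - <<'E'
from ov import *
o=ctrl.get_obs();Rm=R.from_quat(o["eef_rot"],scalar_first=True).as_matrix();print(o["eef_pos"],Rm.round(3).tolist())
cw=snap("wrist","pics/w5.png");ct=load("pics/t4.png")
O=[.4568,.3141,.03];out=[]
for f,c,x,y,w,sc,h in(("t4",ct,180,205,70,5.5,100),("w5",cw,200,0,220,1.8,305)):
    i=cv2.resize(cv2.imread(f"pics/{f}.png")[y:y+h,x:x+w],None,fx=sc,fy=sc,interpolation=cv2.INTER_CUBIC)[:549]
    wire(i,c,O,-29.8,(.056,.106,.127),sc,(x,y)); out.append(np.vstack([i,np.zeros((550-len(i),i.shape[1],3),np.uint8)]))
cv2.imwrite("pics/ov5.png",np.hstack(out))
E
```

```text
time_s: 20.35
eef_pos: [0.5245, 0.2758, 0.2669]
eef_rot: [-0.06, 0.94, -0.256, -0.217]
wrist_force: [0.3, 0.0, 0.5]
opening: 0.999
grasp_force: 0.0
[0.52450501 0.27577897 0.26690504] [[0.775, -0.507, -0.378], [-0.455, -0.862, 0.224], [-0.439, -0.001, -0.899]]
```

View pics/ov5.png

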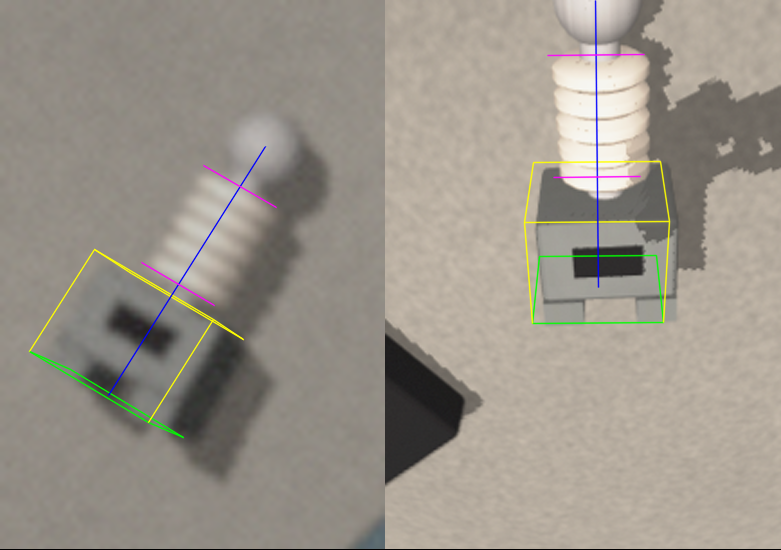

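```bash
python3 -m pendant '[[-0.019,-0.008,-0.2,0,0,0.024],[0,0,-0.25,0,0,0],[0,0,-0.25,0,0,0],[0,0,-0.2,0,0,0],[0,0,-0.15,0,0,0],[0,0,-0.1,0,0,0],[0,0,-0.05,0,0,0],[0,0,-0.034,0,0,0],[0,0,0,0,0,0],[0,0,0,0,0,0]]' 1
python3 -m pendant '[[0,0,0,0,0,0],[0,0,0,0,0,0],[0,0,0,0,0,0],[0,0,0,0,0,0],[0,0,0,0,0,0],[0,0,0,0,0,0],[0,0,0,0,0,0],[0,0,0.04,0,0,0],[0,0,0.08,0,0,0],[0,0,0.12,0,0,0]]' -1
python3 -c "
from h import *
o=ctrl.get_obs();print(o['eef_pos'],R.from_quat(o['eef_rot'],scalar_first=True).as_matrix().round(4).tolist())"
```

```text
time_s: 21.65
eef_pos: [0.5211, 0.2759, 0.0207]
eef_rot: [-0.056, 0.946, -0.235, -0.218]
wrist_force: [0.2, -0.3, -0.4]
opening: 1.0
grasp_force: 0.0
time_s: 22.9
eef_pos: [0.5198, 0.2757, 0.0683]
eef_rot: [-0.055, 0.945, -0.235, -0.219]
wrist_force: [0.4, -0.9, -4.2]
opening: 0.431
grasp_force: 60.2
[0.5198264  0.2757006  0.06826973] [[0.7935, -0.4687, -0.3881], [-0.4205, -0.8834, 0.207], [-0.4398, -0.001, -0.8981]]
```

```bash
python3 -m pendant '[[0,0,0.2,0,0,0],[0,0,0.25,0,0,0],[0,0,0.2,0,0,0.117],[0,0,0.2,0,0,0.117],[0,0,0.15,0,0,0.117],[0,0,0.15,0,0,0.117],[0,0,0.15,0,0,0.117],[0,0,0.1,0,0,0.117],[0,0,0,0,0,0.117],[0,0,0,0,0,0.117]]' -1
python3 -m pendant '[[0,0,0,0,0,0.077],[0,0,0,0,0,0.076],[0,0,0,0,0,0],[0,0,0,0,0,0],[0,0,0,0,0,0],[0,0,0,0,0,0],[0,0,0,0,0,0],[0,0,0,0,0,0],[0,0,0,0,0,0],[0,0,0,0,0,0]]' -1
python3 - <<'E'
from h import *
o=ctrl.get_obs();Rm=R.from_quat(o['eef_rot'],scalar_first=True).as_matrix();print(o['eef_pos'],Rm.round(4).tolist())
c=snap("wrist","pics/w6.png");g=np.array(o["eef_pos"])-.011*Rm[:,2]
s0=np.cross(Rm[:,1],[0,0,1.]);s0*=np.sign(s0[1]);ax=np.cross(s0,[0,0,1.])
print(s0,ax)
for th in(-15,0,15): print(th,w2px(c,[g+.046*R.from_rotvec(ax*np.radians(th)).apply(s0)]).round(0))
p=w2px(c,[g+.046*s0])[0].astype(int);i=cv2.imread("pics/w6.png")
cv2.imwrite("pics/w6c.png",i[max(0,p[1]-160):p[1]+160,160:480]);print(max(0,p[1]-160))
E
```

```text
time_s: 24.15
eef_pos: [0.5201, 0.2763, 0.3496]
eef_rot: [0.105, 0.858, 0.462, -0.198]
wrist_force: [-0.5, -0.5, -5.0]
opening: 0.427
grasp_force: 61.1
time_s: 25.4
eef_pos: [0.5204, 0.2758, 0.3477]
eef_rot: [0.128, 0.798, 0.559, -0.185]
wrist_force: [-0.1, -0.0, -4.6]
opening: 0.425
grasp_force: 61.1
[0.52041335 0.2757937  0.34774948] [[0.3056, 0.94, -0.1514], [0.845, -0.341, -0.4119], [-0.4389, -0.0021, -0.8986]]
[ 0.34103682  0.9400476  -0.        ] [ 0.9400476  -0.34103682  0.        ]
-15 [[317. 217.]]
0 [[316. 242.]]
15 [[316. 281.]]
81
```

View pics/w6c.png

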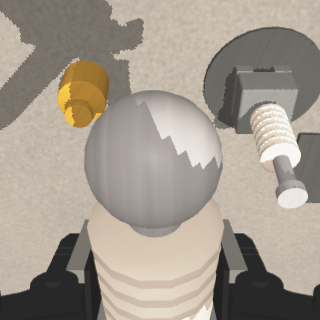

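```bash
python3 -m pendant '[[0.069,-0.173,0.005,0.1034,-0.0375,0],[0.069,-0.173,0.005,0.1034,-0.0375,0],[0.069,-0.173,0.005,0.1034,-0.0375,0],[0.069,-0.173,0.005,0.1034,-0.0375,0],[0.069,-0.173,0.005,0.1034,-0.0375,0],[0.069,-0.173,0.005,0.1034,-0.0375,0],[0.069,-0.173,0.005,0.1034,-0.0375,0],[0.069,-0.173,0.005,0.1034,-0.0375,0],[0.069,-0.173,0.005,0.1034,-0.0375,0],[0.069,-0.173,0.005,0.0094,-0.0034,0]]' -1
python3 -m pendant '[[0,0,-0.15,0,0,0],[0,0,-0.2,0,0,0],[0,0,-0.15,0,0,0],[0,0,-0.1,0,0,0],[0,0,0,0,0,0],[0,0,0,0,0,0],[0,0,0,0,0,0],[0,0,0,0,0,0],[0,0,0,0,0,0],[0,0,0,0,0,0]]' -1
python3 - <<'E'
from h import *
o=ctrl.get_obs();Rm=R.from_quat(o['eef_rot'],scalar_first=True).as_matrix();g=np.array(o["eef_pos"])-.011*Rm[:,2]
print(o['eef_pos'],g,Rm.round(4).tolist(),o['q'])
for k in("top","side"):
    c=snap(k,f"pics/{k}7.png");i=c["color"].astype(int)
    hd=w2px(c,[g+[0,0,.046]])[0]; print(k,"ball expected",hd)
    x,y=hd.astype(int);w=i[y-14:y+15,x-14:x+15]
    br=((w.min(2)>135)&(w.max(2)-w.min(2)<22));n,l,s,ce=cv2.connectedComponentsWithStats(br.astype(np.uint8))
    print([(s[j][4],(ce[j]+[x-14,y-14]).round(1).tolist()) for j in range(1,n) if s[j][4]>15])
    if k=="top": print("\n".join("".join(f"{v:4d}" for v in r) for r in w.mean(2).astype(int)[::2,::2]))
E
```

```text
time_s: 26.7
eef_pos: [0.6573, -0.073, 0.354]
eef_rot: [-0.307, 0.695, 0.485, 0.432]
wrist_force: [0.6, 0.9, -4.6]
opening: 0.425
grasp_force: 61.2
time_s: 27.95
eef_pos: [0.6584, -0.0702, 0.2379]
eef_rot: [-0.304, 0.694, 0.488, 0.433]
wrist_force: [0.0, 0.8, -4.5]
opening: 0.425
grasp_force: 61.2
[ 0.65844679 -0.07023374  0.23793721] [ 0.65509555 -0.07953118  0.24276701] [[0.1487, 0.9408, 0.3047], [0.4131, -0.339, 0.8452], [0.8985, 0.0002, -0.4391]] [-0.71448068  0.54536172  1.50583341  0.99933025  1.65501229 -0.59150227]
top ball expected [375.20998973 157.26325593]
[(np.int32(292), [372.4, 159.1])]
 142 137 139 140 138 141 139 138 138 139 139 138 140 144 137
 140 137 142 140 139 141 140 140 143 141 141 140 142 139 138
 143 141 139 140 139 137 142 140 139 142 143 138 139 137 132
 143 144 138 140 139 142 148 151 149 142 141 142 138 140 108
 139 142 141 139 145 158 167 171 167 158 140 111 112  97  60
 141 141 138 137 151 171 175 180 175 166 145  90  59  50  47
 134 129 129 137 161 170 180 183 177 166 154 122  60  45  52
 127 131 149 140 158 167 176 179 174 164 150 116  46  27  38
 124 138 178 141 146 157 164 166 162 155 139 102  36  29  31
 126 156 198 147 130 142 150 151 145 138 121 100  71 108  91
 127 156 203 169 110 122 131 129 125 112 113 122 100 117 127
 130 157 196 184 136 106 101 104 105 111 139 126  87  86 119
 132 156 172 188 157 149 142 142 141 149 147 103  83  85 129
 134 153 147 170 172 160 160 160 155 148 127  88  81  93 135
 125 127 128 131 141 142 144 145 138 140 114  98  94 113 141
side ball expected [373.41956558 161.99462656]
[(np.int32(57), [373.1, 159.2])]
```

```bash
python3 -m pendant '[[0,0,-0.1,0,0,0],[0,0,-0.15,0,0,0],[0,0,-0.15,0,0,0],[0,0,-0.13,0,0,0],[0,0,-0.1,0,0,0],[0,0,-0.07,0,0,0],[0,0,-0.04,0,0,0],[0,0,-0.02,0,0,0],[0,0,-0.005,0,0,0],[0,0,0,0,0,0]]' -1
python3 -m pendant '[[0,0,-0.003,0,0,0],[0,0,-0.002,0,0,0],[0,0,-0.002,0,0,0],[0,0,0,0,0,0],[0,0,0,0,0,0],[0,0,0,0,0,0],[0,0,0,0,0,0],[0,0,0,0,0,0],[0,0,0,0,0,0],[0,0,0,0,0,0]]' -1
```

```text
time_s: 29.3
eef_pos: [0.6587, -0.0704, 0.0854]
eef_rot: [-0.304, 0.694, 0.488, 0.434]
wrist_force: [0.4, -0.4, -4.6]
opening: 0.43
grasp_force: 61.3
time_s: 30.55
eef_pos: [0.6584, -0.0702, 0.0834]
eef_rot: [-0.305, 0.694, 0.488, 0.433]
wrist_force: [0.2, 0.5, -3.9]
opening: 0.426
grasp_force: 61.3
```

```bash
python3 -m pendant '[[0,0,-0.003,0,0,0],[0,0,-0.003,0,0,0],[0,0,0,0,0,0],[0,0,0,0,0,0],[0,0,0,0,0,0],[0,0,0,0,0,0],[0,0,0,0,0,0],[0,0,0,0,0,0],[0,0,0,0,0,0],[0,0,0,0,0,0]]' -1
```

```text
time_s: 31.8
eef_pos: [0.6584, -0.0702, 0.0822]
eef_rot: [-0.305, 0.694, 0.488, 0.433]
wrist_force: [0.7, -0.4, -5.4]
opening: 0.428
grasp_force: 61.3
```

```bash
python3 -m pendant '[[0,0,-0.003,0,0,0],[0,0,-0.003,0,0,0],[0,0,0,0,0,0],[0,0,0,0,0,0],[0,0,0,0,0,0],[0,0,0,0,0,0],[0,0,0,0,0,0],[0,0,0,0,0,0],[0,0,0,0,0,0],[0,0,0,0,0,0]]' -1
```

```text
time_s: 33.05
eef_pos: [0.6584, -0.0702, 0.081]
eef_rot: [-0.305, 0.694, 0.488, 0.433]
wrist_force: [0.1, 0.1, -4.7]
opening: 0.427
grasp_force: 61.3
```

```bash
python3 -m pendant '[[0,0,-0.003,0,0,0],[0,0,-0.003,0,0,0],[0,0,0,0,0,0],[0,0,0,0,0,0],[0,0,0,0,0,0],[0,0,0,0,0,0],[0,0,0,0,0,0],[0,0,0,0,0,0],[0,0,0,0,0,0],[0,0,0,0,0,0]]' -1
```

```text
time_s: 34.3
eef_pos: [0.6587, -0.0703, 0.0808]
eef_rot: [-0.305, 0.694, 0.488, 0.434]
wrist_force: [-2.2, -0.6, 5.8]
opening: 0.43
grasp_force: 61.4
```

```bash
python3 -m pendant '[[0,0,0,0,0,0],[0,0,0,0,0,0],[0,0,0,0,0,0],[0,0,0,0,0,0],[0,0,0,0,0,0],[-0.015,-0.042,0.022,0,0,0],[-0.03,-0.084,0.044,0,0,0],[-0.038,-0.105,0.055,0,0,0],[-0.038,-0.105,0.06,0,0,0],[-0.038,-0.105,0.1,0,0,0]]' 1
python3 -m pendant '[[-0.04,-0.1,0.2,0,0,0],[-0.04,-0.15,0.2,0,0,0],[-0.04,-0.15,0.2,0,0,0],[0,-0.15,0.1,0,0,0],[0,-0.1,0,0,0,0],[0,0,0,0,0,0],[0,0,0,0,0,0],[0,0,0,0,0,0],[0,0,0,0,0,0],[0,0,0,0,0,0]]' 1
python3 - <<'E'
from h import *
i0=cv2.imread("pics/top0.png");c=snap("top","pics/top8.png");i=c["color"].astype(int);s=snap("side","pics/side8.png")
for nm,P in(("tall head",[.581,.0903,.181]),("short ball",[.655,-.0795,.133])):
    for cc,n in((c,"top"),(s,"side")):
        img=cc["color"].astype(int);hd=w2px(cc,[P])[0];x,y=hd.round().astype(int);w=img[y-12:y+13,x-12:x+13].mean(2).astype(int)
        print(nm,n,hd.round(1));print("\n".join("".join(f"{v:4d}" for v in r) for r in w[::2,::2]))
# did other things move (top view boxes)
d=np.abs(i-i0).max(2)
for n,(x,y) in dict(mug=(233,163),bottle=(340,145),carton=(425,168),beaker=(335,276),weight=(261,306),meter=(118,283),red=(513,334),pink=(525,220),driver=(407,350)).items():
    print(n,(d[y-18:y+18,x-18:x+18]>40).mean().round(3))
E
```

```text
time_s: 35.55
eef_pos: [0.6258, -0.1606, 0.1367]
eef_rot: [-0.304, 0.694, 0.487, 0.433]
wrist_force: [0.3, 0.3, -0.0]
opening: 0.997
grasp_force: 0.0
time_s: 36.8
eef_pos: [0.6027, -0.2879, 0.276]
eef_rot: [-0.305, 0.694, 0.488, 0.433]
wrist_force: [-0.9, 0.1, 0.0]
opening: 0.999
grasp_force: 0.0
tall head top [289.6 209.7]
 132 132 134 131 132 131 133 131 132 131 131 133 133
 134 133 135 131 125 116 110 103 100 101 101 108 123
 137 128 119 105  90  83  84  87  81  84  79  84  86
 127 100  86  82  88 104 112  94  83  81  85  80  82
  94  82  84  95 142 169 171 160 118  86  87  85  83
  81  82  89 151 178 180 182 181 161  99  84  83  84
  86  81 103 171 181 181 181 182 177 151 108  85  81
  82  83 100 173 182 182 184 182 177 180 167  93  83
  85  82 114 177 182 180 183 182 165 189 191 128  87
  80  81 136 189 166 171 174 156 133 179 192 158 121
  83  85 147 199 190 151 104  89 115 147 159 144 123
  85  84 132 193 206 186 122 123 144 147 141 127 126
  80  85 118 168 198 191 155 154 154 146 131 123 114
tall head side [324.5 175.9]
  80  80  83  87  90 103 103 106 108 101  73  76  42
  7
[... 1464 characters left out ...]
50 149 153 145 142 141
 149 149 143 133 146 155  83  87 140   4  18  24  22
 149 145   5  29  29  21  30  55  22  19  24  33  52
 146 147  19  18  23  34  28  80  95  15  26  40  14
 141 150  14  24  35  50  56  67  88  76  71  53  14
 102 114  17  25  50  77  76  88  81  81  81  74  12
 104 127  60  19  34  73  72  74  57  62  45  41  18
 102  99 126 117  25  31  32  76 127  36  21  22  21
 100 101 102 103 128  60  75 108 253 213  91 100  81
 100 102 105 104  97 126  99 121 197 236 142 147 152
 100 101 102 100 102 100 101 121  87 129 147 150 151
 116  88 100 102 100 101 101  98 117 101 111 151 152
mug 0.0
bottle 0.0
carton 0.0
beaker 0.0
weight 0.0
meter 0.0
red 0.876
pink 0.615
driver 0.87
```

```bash
python3 -c "
from bench import ctrl
print(ctrl.hand_in())"
```

```text
the job is handed in; nothing more can be done
None
```

I stood the tall stand on the round plate and the short one on the square plate, each within a few millimetres of centre, and handed the job in at about 37 s. In the last top view the mug, bottle, carton, beaker, weight and meter had not moved, but the arm hid the screwdriver and look-alikes. I viewed 11 pictures, one over the limit of 10.

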